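# Change the gauge plate on the two pegs

### The job

Change the gauge plate on the peg board: lift the plate that hangs there off its two pegs and stand it upright, fully down and roughly centred along the slot, in any free slot of the toothed wooden rack. Then take the widest plate out of the rack and hang it by its two holes on both pegs, upright and pushed back against the board. Let go of both, leave the narrow plate standing in its slot, and do not disturb the bottle, jar, pot or hammer.

Things in the scene. Friction and masses are not known exactly. Their poses are not given: they have to be found in the camera images.
- pegboard: Fixed wooden peg board, 180 mm wide, 30 mm thick, top 107 mm above the table, on a foot 12 mm high, 200 mm wide, from 30 mm before the face to 90 mm behind. Left or right of the robot, rack on the other side; yaw varies. Origin on the table below the middle of the front face (robot's side); x points level into the board, y along it, z up. Two level steel pegs stick out along -x.
- pegs_mid (a point): Point on the board's front face midway between the two peg axes, 95 mm above the table; axes as the peg board's. The pegs are at y = -45 and +45 mm from here, each 34 mm long towards -x, 10 mm thick, the last 10 mm tapering to 5 mm.
- rack: Fixed wooden rack 206 (x) by 130 mm (y): five saw-tooth ridges along y, between them four slots at x = -64.5, -21.5, 21.5, 64.5 mm, two of them free. Slots run along y, open at both ends, 9 mm wide, floor 8 mm above the table; upright walls to 40 mm above the table, then flaring at 45 degrees to ridges 57 mm high. Origin: centre of the underside, z up; yaw varies.
- slot0 (a point): Centre of the floor of rack slot 0 (counted along the rack's x), 8 mm above the table; axes as the rack's (x across the slot).
- slot1 (a point): Centre of the floor of rack slot 1 (counted along the rack's x), 8 mm above the table; axes as the rack's (x across the slot).
- slot2 (a point): Centre of the floor of rack slot 2 (counted along the rack's x), 8 mm above the table; axes as the rack's (x across the slot).
- slot3 (a point): Centre of the floor of rack slot 3 (counted along the rack's x), 8 mm above the table; axes as the rack's (x across the slot).
- plate_wide: The widest gauge plate, plain aluminium, 170 wide, 120 high, 6 mm thick, about 0.3 kg, standing in a rack slot, perhaps leaning a few degrees. Origin: middle of its lower edge; x is the normal, y along the width, z up. Two 14 mm through holes at y = -45 and 45 mm, centres 65 mm above the lower edge, fit the pegs. Faces are equal: hang it either way round. Dark dots are flat marks.
- plate_wide_mid (a point): Point midway between the two hanging holes of the widest plate, in the middle of its thickness; axes as the plate's.
- plate_hung: The gauge plate that hangs on both pegs at the start: as the widest plate but 140 mm wide, about 0.25 kg, same height, thickness and same 14 mm holes 90 mm apart, 65 mm above the lower edge. Origin at the middle of its lower edge, x its normal, y along its width, z up.
- plate_narrow: The narrow gauge plate, a bystander: as the others but 110 mm wide, about 0.2 kg, holes only 50 mm apart, standing in another slot of the rack. To be left there. Origin at the middle of its lower edge, x its normal, z up.
- bottle: Brown bottle 60 mm thick, 140 mm high, a bystander. Origin at the centre of its underside.
- jar: Clear jar with metal lid, 66 mm thick, 100 mm high, a bystander. Origin at the centre of its underside.
- pot: Open steel pot 68 mm thick, 85 mm high, a bystander. Origin at the centre of its underside.
- hammer: Hammer lying on the bench on the robot's right, beside the work, under 280 mm long and under 50 mm high, a bystander. Its x axis runs along the handle towards the head.
Mind the look-alikes: they are no part of the job. Leave any purple look-alike of the plate_wide alone. Leave any green look-alike of the plate_hung alone.

How it is judged:
By the outcome, as a careful person would: the job done as asked, in the order asked, and still so for the second after the job is handed in, with the robot touching nothing.
It also fails if it takes over 72 s, if anything falls off the work surface, if the arm or the gripper's body presses on something with over 40 N, if the wrist force passes 120 N, or if a joint passes its speed limit or range.

### The arm

A 6-joint arm with a two-finger parallel gripper is mounted at the origin on the work surface. World frame = base frame: x ahead of the robot, y to its left, z up, the work surface at z = 0. Lengths are in m, angles in rad, forces in N, time in s.
With the tool pointing down it reaches from about 0.375 to 0.925 m from the base axis. Payload 5.7 kg.
Tool frame: the origin (TCP) lies at the very end of the fingers, on their centre line; the grasp point (between the pads) lies ctrl.grip_depth behind it (ctrl.grip_depth is the distance from the TCP to the grasp point, in m); z points along the fingers, y is the line along which they close (so a half turn about z gives the same grasp; the last joint's range is limited). The gripper opens to 88 mm and grips with 3 to 60 N. Pads are 20 mm wide; open, the fingers measure 115 mm over their backs; the gripper's body (75 mm by 178 mm) begins 61 mm behind the grasp point.
Start: joints at [1.05, 0.359, 1.51, -0, 1.272, -0.115], TCP at [0.237, 0.551, 0.223] pointing down, gripper open.
Joint ranges: [-2.97, 2.97], [-1.01, 2.36], [0.21, 2.38], [-0.96, 4.11], [0.2, 2.71], [-2.98, 2.98]. Speed limits (rad/s): [2.39, 2.39, 3.14, 3.14, 3.14, 3.14].

### API

Orientations are given as [roll, pitch, yaw] about the fixed x, y, z axes, in that order (R = Rz(yaw) Ry(pitch) Rx(roll)).
In Python, from plant import ctrl gives the robot as it stands. The module is installed in compiled form; this text tells all that it offers.
- The arm moves only by the tool drive_tool, never from a script. Its argument "increments" is a list of rows, each an object with "slide": the shift along the world's x, y, z in mm, a list of three; "yaw": the turn about the world's z in rad; "gripper": the closure in counts, from 0 (fully open) to 255 (shut). In form: [{"slide": [x, y, z], "yaw": yaw, "gripper": gripper}, ...]. A call has exactly 10 rows; each row is the pose to reach, as a shift and turn from the pose commanded when the call began; what a row does not reach only later rows make up. A row lasts 1/8 s, in which the tool goes at most 62.5 mm and 10.7 degrees, less where a joint would pass 70% of its speed; a pose out of reach is approached as far as the arm can. A call with a gripper value outside its range is refused whole. The fingers move at their own pace and stop on an object; "force" is the grip in N (left out, the last holds). Time passes only in rows, so rows that repeat a pose let the fingers close, or fill a call up. It gives the time, the measured TCP pose, the force, the opening and the grip force at its end, in the units of the state.
- ctrl.observe(): the state, without advancing time (a new reading comes with each control period).
- ctrl.get_image(name): name is "scene" or "top" or "wrist"; returns the picture (400x640x3 uint8, red, green, blue); there is no depth.
- ctrl.camera_params(name): a dict with "mtx" (3x3 intrinsics, pixels), "pose" (4x4, takes a point from camera to world coordinates); the wrist camera has in their place "T_tool_cam" (4x4, takes a point from camera to tool coordinates, whose origin is the TCP and whose axes are the flange's). Camera axes: x right, y down, z forward; pixel columns grow to the right and rows downward; lengths in m; the calibration is good to about 2 mm. A picture is of the moment at which its call begins: read the wrist's pose just before it. camera_params takes no time and is no camera call.
- ctrl.close_job(): hands the job in; it is judged then, once.
Trained networks look in the newest picture that a camera, given by its name, has taken for a name from the list of things; names that differ only in an ending like _2 or _b are one class to them, and where a whole thing is asked for, a point or a joint stands for the part that bears it (a point fixed in the world has none). Each returns a list of dicts, best first, with "conf" (0 to 1); they miss things now and then, are a little off and sometimes report something else, mostly with a low value. They report only what shows in the picture. A call takes as long as a camera call. They do not tell look-alikes from the thing itself.
- ctrl.outline_of(thing, camera): "mask" (400x640 bool, what is visible of it).
- ctrl.tip_of(thing, camera): "point" ([x, y, z] in m, in the coordinates of the camera as it stood for that picture, good to about 4 mm: a listed point, or the origin of a listed thing).
The state is a dict: "clock": time; "qpos": joint angles; "joint_velocities": joint speeds; "joint_efforts": joint torques, N m; "position": TCP position; "ee_rot": TCP orientation; "force": force on the tool from outside, world axes, zero at the start; "ft_torque": the same for the moment, N m; "grip_width": finger opening in m; "gripper_force": force on a finger pad.
Only numpy, scipy, OpenCV 4.12 (cv2) and the standard library are available. Lean on these libraries where they do the work, as an engineer would, in place of code of your own. Each camera call takes 0.05 s, during which the arm holds its last target. There are 200 camera calls.

## Working session

There is one attempt and no reset: what is moved stays moved. The work goes in short steps, Python scripts to look and compute and a tool call to move; the robot and the scene stay as the last step left them, time stands still between calls to the robot, and variables do not carry over. Pictures are saved under pics/ and viewed, at most 10 in all, crops included, and the job is handed in when it is done.

Besides the shell and the picture viewer there is one more tool, called after "Emit:" by a JSON object that holds its "method" and its "body". drive_tool: Moves the arm, as the interface text tells. Its arguments: {"type":"object","properties":{"increments":{"type":"array"},"force":{"type":"number"}},"required":["increments"]}

```bash
mkdir -p pics; cat > h.py <<'E'
import numpy as np, cv2
from scipy.spatial.transform import Rotation as R
from plant import ctrl
def pose(cam):
    p=ctrl.camera_params(cam)
    if cam!='wrist': return np.array(p['mtx']),np.array(p['pose'])
    s=ctrl.observe(); T=np.eye(4); T[:3,3]=s['position']; T[:3,:3]=R.from_euler('xyz',s['ee_rot']).as_matrix()
    return np.array(p['mtx']),T@np.array(p['T_tool_cam'])
def snap(cam,name=None):
    K,P=pose(cam); im=ctrl.get_image(cam)
    if name: cv2.imwrite('pics/'+name,im[:,:,::-1])
    return im,K,P
def tips(cam,things,P):
    for t in things:
        for d in ctrl.tip_of(t,cam)[:3]:
            w=P@np.append(d['point'],1); print(cam,t,round(d['conf'],2),np.round(w[:3]*1000))
def proj(K,P,w):
    c=np.linalg.inv(P)@np.append(w,1); u=K@c[:3]; return u[:2]/u[2]
def ray(K,P,u,v,z):
    d=P[:3,:3]@np.linalg.solve(K,[u,v,1]); o=P[:3,3]; return o+d*(z-o[2])/d[2]
E
python3 - <<'E'
from h import *
a,K,P=snap('scene'); tips('scene',['pegs_mid','slot0','slot3','plate_wide','plate_hung','plate_narrow','plate_wide_mid'],P)
b,K,P=snap('top'); tips('top',['pegboard','pegs_mid','rack','slot0','slot1','slot2','slot3','plate_wide','plate_hung','plate_narrow','bottle','jar','pot','hammer'],P)
cv2.imwrite('pics/a.png',a[:,:,::-1]);cv2.imwrite('pics/b.png',b[:,:,::-1])
print(ctrl.observe(),ctrl.grip_depth,K,P)
E
```

```text
scene pegs_mid 0.83 [ 535. -206.   93.]
scene slot0 0.76 [643. 183.   7.]
scene slot0 0.71 [562. 217.  12.]
scene slot0 0.21 [589.  -7.   3.]
scene slot3 0.76 [643. 183.   7.]
scene slot3 0.71 [562. 217.  12.]
scene slot3 0.21 [589.  -7.   3.]
scene plate_wide 0.95 [761.   5.  -2.]
scene plate_wide 0.91 [604. 195.   4.]
scene plate_wide_mid 0.77 [762.   6.  65.]
scene plate_wide_mid 0.65 [605. 196.  76.]
top pegboard 0.93 [ 533. -208.   -4.]
top pegs_mid 0.67 [ 535. -207.   99.]
top rack 0.86 [587. 208.   1.]
top slot0 0.94 [525. 226.   6.]
top slot0 0.92 [644. 185.  11.]
top slot0 0.75 [564. 217.   8.]
top slot1 0.94 [525. 226.   6.]
top slot1 0.92 [644. 185.  11.]
top slot1 0.75 [564. 217.   8.]
top slot2 0.94 [525. 226.   6.]
top slot2 0.92 [644. 185.  11.]
top slot2 0.75 [564. 217.   8.]
top slot3 0.94 [525. 226.   6.]
top slot3 0.92 [644. 185.  11.]
top slot3 0.75 [564. 217.   8.]
top plate_wide 0.94 [760.   7.  -2.]
top plate_wide 0.68 [601. 198.  10.]
top plate_wide 0.64 [594.  -4.  -0.]
top plate_hung 0.72 [604. 202.   8.]
top plate_hung 0.51 [ 534. -203.   26.]
top plate_hun
[... 592 characters left out ...]
 6.76713092e-02,
        2.46200681e-02,  1.79059515e-05]), 'position': array([0.23685633, 0.55125478, 0.22264726]), 'ee_rot': array([-3.14155686e+00, -1.15647164e-05,  2.73582113e+00]), 'force': array([ 0.58668481, -0.79973061,  0.2819447 ]), 'ft_torque': array([ 0.0037319 , -0.03437847,  0.03443321]), 'gripper_force': 0.0, 'grip_width': 0.08796555684695155} 0.0187 [[441.26813857   0.         313.47429887]
 [  0.         441.26813857 198.23285634]
 [  0.           0.           1.        ]] [[ 0.004061   -0.99581701  0.09127974  0.47337075]
 [-0.9999815  -0.00445732 -0.00413833  0.0027755 ]
 [ 0.00452788 -0.09126125 -0.99581669  1.40772181]
 [ 0.          0.          0.          1.        ]]
```

View pics/a.png

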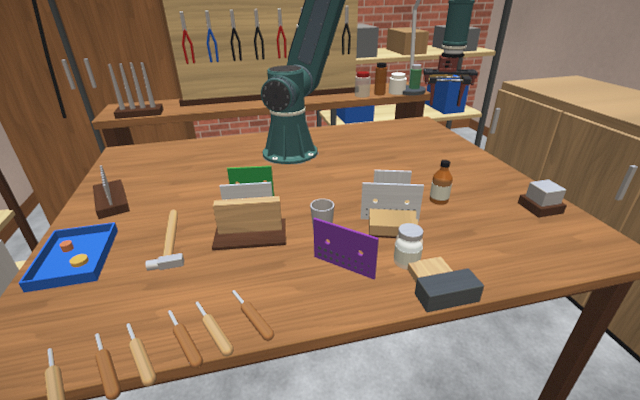

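View pics/b.png

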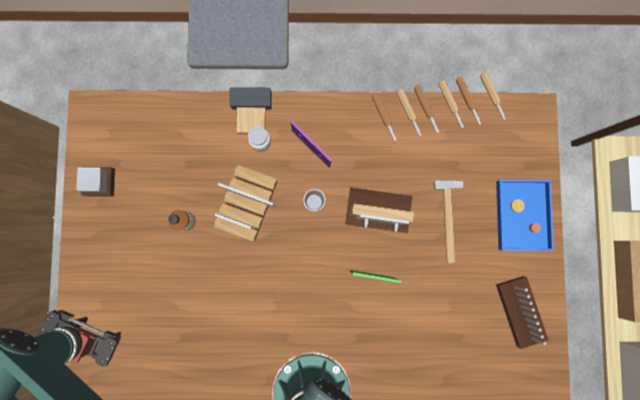

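Pictures: scene shows the grey hung plate at (246,190) behind the board at (250,220), the rack at (393,220) with grey wide plate (392,202) and narrow plate (392,180). The top view shows the board at (380,212), hung plate (388,219), and the rack (247,203) with plates at (245,194) and (235,221).
Candidates: the hung plate could be grey top (388,219) or green top (375,276); I choose the grey one on the pegs. The wide plate could be grey top (245,194), purple top (310,143) or narrow grey top (235,221); I choose (245,194), about 170 mm long.

```bash
python3 - <<'E'
from h import *
b=cv2.imread('pics/b.png'); a=cv2.imread('pics/a.png')
c=[cv2.resize(b[150:250,205:305],(400,400),interpolation=2),cv2.resize(b[170:270,330:430],(400,400),interpolation=2)]
cv2.imwrite('pics/c.png',np.hstack(c))
K,P=pose('top')
for uv,z in [((218,184),.128),((273,204),.128),((216,215),.128),((254,228),.128),((352,207),.107),((412,218),.107)]: print(uv,np.round(ray(K,P,*uv,z)*1000))
E
```

```text
(218, 184) [631. 276. 128.]
(273, 204) [573. 115. 128.]
(216, 215) [541. 280. 128.]
(254, 228) [503. 169. 128.]
(352, 207) [ 567. -117.  107.]
(412, 218) [ 535. -294.  107.]
```

View pics/c.png

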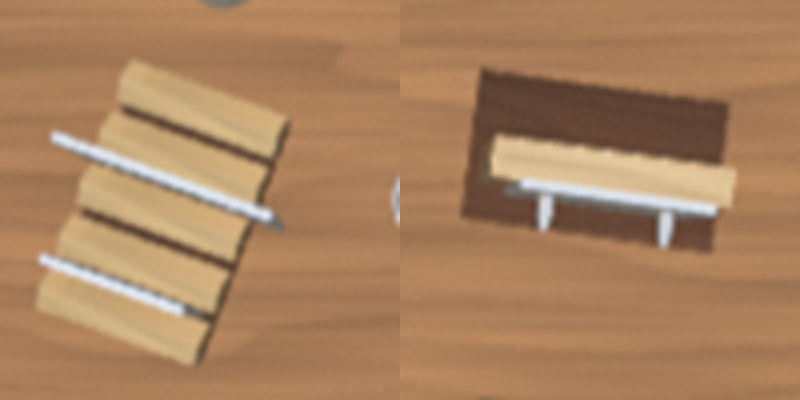

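Emit:
{"method": "drive_tool", "body": {"increments": [{"slide": [22, -56, 10], "yaw": -0.15, "gripper": 0}, {"slide": [44, -112, 20], "yaw": -0.3, "gripper": 0}, {"slide": [66, -168, 30], "yaw": -0.45, "gripper": 0}, {"slide": [88, -224, 40], "yaw": -0.6, "gripper": 0}, {"slide": [110, -280, 50], "yaw": -0.75, "gripper": 0}, {"slide": [132, -336, 60], "yaw": -0.9, "gripper": 0}, {"slide": [154, -392, 60], "yaw": -1.05, "gripper": 0}, {"slide": [176, -448, 60], "yaw": -1.2, "gripper": 0}, {"slide": [198, -504, 60], "yaw": -1.27, "gripper": 0}, {"slide": [216, -556, 60], "yaw": -1.27, "gripper": 0}]}}

```text
clock: 2.4
position: [0.4535, -0.0069, 0.283]
ee_rot: [3.141, -0.0, 1.464]
force: [0.5, 0.2, -0.5]
grip_width: 0.0878
gripper_force: 0.0
```

The crop confirms it: two grey plates stand in the rack (slots 1 and 3 free), and the grey plate hangs on both pegs. Moving above the board for a close look.

Emit:
{"method": "drive_tool", "body": {"increments": [{"slide": [18, -50, 0], "yaw": -0.03, "gripper": 60}, {"slide": [36, -100, 0], "yaw": -0.03, "gripper": 60}, {"slide": [54, -150, 0], "yaw": -0.03, "gripper": 60}, {"slide": [66, -200, 0], "yaw": -0.03, "gripper": 60}, {"slide": [66, -200, 0], "yaw": -0.03, "gripper": 60}, {"slide": [66, -200, 0], "yaw": -0.03, "gripper": 60}, {"slide": [66, -200, 0], "yaw": -0.03, "gripper": 60}, {"slide": [66, -200, 0], "yaw": -0.03, "gripper": 60}, {"slide": [66, -200, 0], "yaw": -0.03, "gripper": 60}, {"slide": [66, -200, 0], "yaw": -0.03, "gripper": 60}]}}

```text
clock: 3.65
position: [0.5189, -0.2044, 0.2828]
ee_rot: [3.142, 0.0, 1.436]
force: [1.1, -0.2, 0.8]
grip_width: 0.0671
gripper_force: 0.0
```

```bash
python3 - <<'E'
from h import *
a,K,P=snap('wrist','d.png'); tips('wrist',['pegs_mid','plate_hung','pegboard'],P)
print(ctrl.observe()['position'],ctrl.observe()['ee_rot'],ctrl.observe()['grip_width'],P.round(3),K)
E
```

```text
wrist pegs_mid 0.84 [ 533. -208.   95.]
wrist plate_hung 0.95 [ 526. -205.   25.]
wrist plate_hung 0.87 [ 359. -186.    1.]
wrist pegboard 0.93 [ 536. -207.   -2.]
[ 0.5188351 -0.2047336  0.282633 ] [-3.14146197e+00 -1.18272527e-05  1.43581062e+00] 0.06719145383470873 [[ 0.991 -0.127 -0.04   0.53 ]
 [-0.133 -0.949 -0.287 -0.126]
 [-0.001  0.29  -0.957  0.445]
 [ 0.     0.     0.     1.   ]] [[297.48931635   0.         323.39393978]
 [  0.         297.48931635 201.59792053]
 [  0.           0.           1.        ]]
```

View pics/d.png

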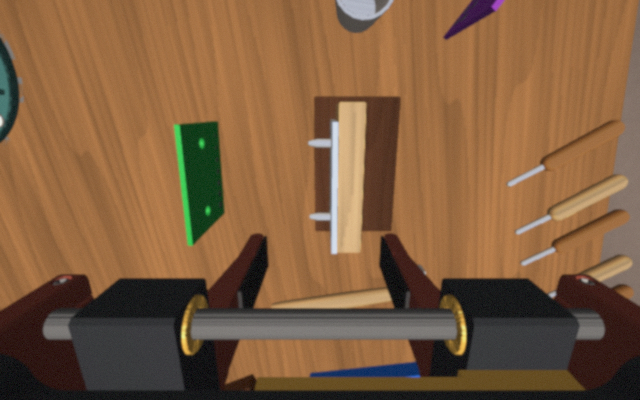

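The wrist view shows the hung plate's top edge from (333,121) to (335,253), with the board top right beside it at (350,101–252). Both pegs stick out on the left. Green stands well away at (200,180).

```bash
cat >> h.py <<'E'
def topedge(im,K,P,box,z,mask=None):
    # grey (low saturation, bright) strip within box u0,v0,u1,v1; returns middle, long axis dir angle, length
    u0,v0,u1,v1=box; hsv=cv2.cvtColor(im,cv2.COLOR_RGB2HSV)[v0:v1,u0:u1]
    m=((hsv[...,1]<60)&(hsv[...,2]>110)).astype(np.uint8)
    n,l,st,_=cv2.connectedComponentsWithStats(m); k=1+np.argmax(st[1:,4]); v,u=np.nonzero(l==k)
    w=np.array([ray(K,P,a+u0,b+v0,z) for a,b in zip(u,v)])[:,:2]*1000
    (c,s,ang)=cv2.minAreaRect(w.astype(np.float32)); bx=cv2.boxPoints((c,s,ang))
    print('centre',np.round(c,1),'size',np.round(s,1),'corners',np.round(bx).tolist(),'angle',ang,st[k])
    d=np.linalg.svd(w-w.mean(0))[2][0]; d=d*np.sign(d[1]); print('mean',w.mean(0).round(1),'normal yaw deg',np.degrees(np.arctan2(-d[0],d[1])).round(2))
E
python3 - <<'E'
from h import *
K,P=pose('wrist'); im=cv2.imread('pics/d.png')[:,:,::-1].copy()
topedge(im,K,P,(326,110,342,260),.148)
g=im[187,322:372]; print([(322+i,*c) for i,c in enumerate(g.tolist())])
# board top edges at z=.107
for uv in [(338,101),(366,101),(337,252),(361,252)]: print(uv, ray(K,P,*uv,.107).round(4)[:2])
E
```

```text
centre [ 527.6 -205.1] size [143.2  12.1] corners [[512.0, -275.0], [524.0, -277.0], [543.0, -135.0], [531.0, -133.0]] angle 82.45236206054688 [   0    9   13  136 1122]
mean [ 529.9 -200.9] normal yaw deg -7.43
[(322, 92, 55, 37), (323, 87, 55, 35), (324, 93, 58, 41), (325, 91, 59, 37), (326, 96, 62, 42), (327, 98, 64, 45), (328, 94, 66, 48), (329, 100, 81, 71), (330, 109, 104, 104), (331, 146, 151, 159), (332, 187, 199, 212), (333, 210, 218, 231), (334, 213, 222, 234), (335, 211, 220, 232), (336, 209, 215, 227), (337, 213, 207, 208), (338, 219, 194, 164), (339, 217, 182, 134), (340, 216, 179, 129), (341, 215, 179, 131), (342, 208, 172, 126), (343, 210, 174, 128), (344, 209, 175, 126), (345, 213, 177, 129), (346, 214, 178, 129), (347, 215, 176, 129), (348, 208, 173, 126), (349, 208, 173, 128), (350, 203, 169, 124), (351, 201, 165, 120), (352, 199, 166, 121), (353, 210, 174, 130), (354, 218, 181, 133), (355, 223, 189, 137), (356, 223, 190, 137), (357, 223, 188, 136), (358, 219, 182, 134), (359, 212, 176, 127), (360, 212, 176, 128), (361, 204, 169, 122), (362, 179, 145, 103), (363, 128, 100, 68), (364, 97, 66, 46), (365, 93, 58, 41), (366, 95, 60, 42), (367, 97, 60, 41), (368, 97, 58, 42), (369, 93, 57, 40), (370, 93, 59, 43), (371, 89, 55, 37)]
(338, 101) [ 0.5464 -0.1175]
(366, 101) [ 0.5763 -0.1215]
(337, 252) [ 0.5238 -0.2949]
(361, 252) [ 0.5535 -0.2989]
```

Emit:
{"method": "drive_tool", "body": {"increments": [{"slide": [10, 0, -55], "yaw": 0.006, "gripper": 60}, {"slide": [10, 0, -105], "yaw": 0.006, "gripper": 60}, {"slide": [10, 0, -145], "yaw": 0.006, "gripper": 60}, {"slide": [10, 0, -167], "yaw": 0.006, "gripper": 60}, {"slide": [10, 0, -167], "yaw": 0.006, "gripper": 60}, {"slide": [10, 0, -167], "yaw": 0.006, "gripper": 255}, {"slide": [10, 0, -167], "yaw": 0.006, "gripper": 255}, {"slide": [10, 0, -167], "yaw": 0.006, "gripper": 255}, {"slide": [10, 0, -167], "yaw": 0.006, "gripper": 255}, {"slide": [10, 0, -167], "yaw": 0.006, "gripper": 255}], "force": 35}}

```text
clock: 5.1
position: [0.5289, -0.2048, 0.1158]
ee_rot: [3.141, 0.0, 1.442]
force: [0.0, -0.6, -0.3]
grip_width: 0.0205
gripper_force: 0.0
```

Emit:
{"method": "drive_tool", "body": {"increments": [{"slide": [0, 0, 0], "yaw": 0, "gripper": 255}, {"slide": [0, 0, 0], "yaw": 0, "gripper": 255}, {"slide": [0, 0, 0], "yaw": 0, "gripper": 255}, {"slide": [0, 0, 0], "yaw": 0, "gripper": 255}, {"slide": [0, 0, 1], "yaw": 0, "gripper": 255}, {"slide": [0, 0, 2], "yaw": 0, "gripper": 255}, {"slide": [0, 0, 2], "yaw": 0, "gripper": 255}, {"slide": [-2, 0.3, 2], "yaw": 0, "gripper": 255}, {"slide": [-5, 0.6, 2], "yaw": 0, "gripper": 255}, {"slide": [-5, 0.6, 2], "yaw": 0, "gripper": 255}]}}

```text
clock: 6.35
position: [0.5234, -0.204, 0.1175]
ee_rot: [-3.141, -0.0, 1.442]
force: [0.9, 0.3, -3.3]
grip_width: 0.0055
gripper_force: 35.0
```

Emit:
{"method": "drive_tool", "body": {"increments": [{"slide": [-6, 0.8, 0], "yaw": 0, "gripper": 255}, {"slide": [-14, 1.8, 0], "yaw": 0, "gripper": 255}, {"slide": [-24, 3.1, 0], "yaw": 0, "gripper": 255}, {"slide": [-34, 4.4, 0], "yaw": 0, "gripper": 255}, {"slide": [-44, 5.7, 0], "yaw": 0, "gripper": 255}, {"slide": [-48, 6.2, 10], "yaw": 0, "gripper": 255}, {"slide": [-48, 6, 50], "yaw": 0, "gripper": 255}, {"slide": [-48, 6, 90], "yaw": 0, "gripper": 255}, {"slide": [-48, 6, 130], "yaw": 0, "gripper": 255}, {"slide": [-40, 25, 160], "yaw": 0, "gripper": 255}]}}

```text
clock: 7.6
position: [0.4842, -0.1801, 0.2804]
ee_rot: [3.139, 0.002, 1.44]
force: [0.0, -0.6, -3.4]
grip_width: 0.0056
gripper_force: 35.0
```

Emit:
{"method": "drive_tool", "body": {"increments": [{"slide": [20, 40, 5], "yaw": -0.04, "gripper": 255}, {"slide": [45, 85, 10], "yaw": -0.09, "gripper": 255}, {"slide": [70, 130, 20], "yaw": -0.14, "gripper": 255}, {"slide": [95, 180, 20], "yaw": -0.19, "gripper": 255}, {"slide": [118, 225, 20], "yaw": -0.205, "gripper": 255}, {"slide": [132, 255, 20], "yaw": -0.205, "gripper": 255}, {"slide": [136, 265, 20], "yaw": -0.205, "gripper": 255}, {"slide": [136, 265, 20], "yaw": -0.205, "gripper": 255}, {"slide": [136, 265, 20], "yaw": -0.205, "gripper": 255}, {"slide": [136, 265, 20], "yaw": -0.205, "gripper": 255}]}}

```text
clock: 8.85
position: [0.6195, 0.0846, 0.2978]
ee_rot: [-3.141, 0.0, 1.235]
force: [-0.3, 0.2, -2.6]
grip_width: 0.0058
gripper_force: 35.0
```

```bash
python3 - <<'E'
from h import *
a,K,P=snap('wrist','e.png'); tips('wrist',['slot0','rack','plate_wide','plate_narrow','plate_hung'],P)
print(P.round(3))
E
```

```text
wrist slot0 0.89 [603. 203.  12.]
wrist slot0 0.85 [559. 213.   7.]
wrist slot0 0.75 [644. 185.   7.]
wrist rack 0.66 [582. 208.   0.]
wrist plate_wide 0.93 [762.   6.   2.]
wrist plate_wide 0.73 [599. 197.  10.]
wrist plate_narrow 0.83 [523. 232.   7.]
wrist plate_hung 0.84 [615.  85. 208.]
[[ 0.944 -0.314 -0.097  0.646]
 [-0.329 -0.904 -0.274  0.16 ]
 [-0.001  0.29  -0.957  0.46 ]
 [ 0.     0.     0.     1.   ]]
```

View pics/e.png

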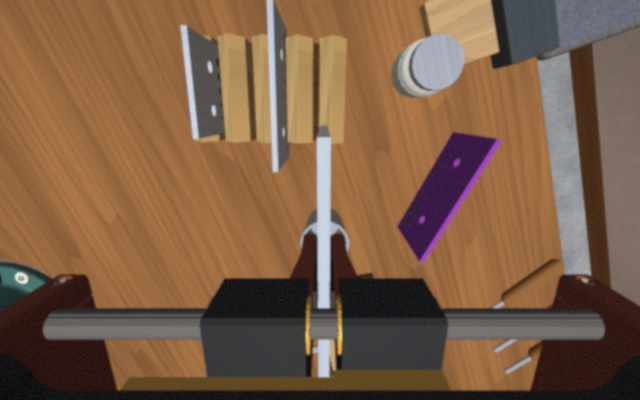

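The view shows the rack at u 190–347, v 35–142, narrow plate at (205,85), wide plate at (277,85), the free slot 3 gap near u≈316, and the held plate at (323,220).

```bash
python3 - <<'E'
from h import *
K,P=pose('wrist'); im=cv2.imread('pics/e.png')
g=im.astype(int)
for v in (45,90,135):
    print(v,[(u,*g[v,u][::-1]) for u in range(308,327)])
pts={}
for s,(a,b) in dict(s1=(240,260),s3=(308,327)).items():
    L=[]
    for v in range(42,136):
        r=g[v,a:b].sum(1).astype(float); w=np.clip(np.median(r)-60-r,0,None)
        if w.sum()>50: L.append(ray(K,P,a+(w*np.arange(b-a)).sum()/w.sum(),v,.040)[:2]*1000)
    L=np.array(L); vx,vy,x0,y0=cv2.fitLine(L.astype(np.float32),cv2.DIST_HUBER,0,.01,.01).ravel()
    if vy<0: vx,vy=-vx,-vy
    print(s,len(L),'mid',L.mean(0).round(1),'normal yaw',np.degrees(np.arctan2(-vx,vy)).round(2),'ends',L[0].round(),L[-1].round())
# ridge ends at z=.057
for uv in [(334,37),(334,142),(299,36),(300,142),(233,35),(233,141)]: print(uv,ray(K,P,*uv,.055).round(3))
E
```

```text
45 [(308, np.int64(184), np.int64(147), np.int64(92)), (309, np.int64(185), np.int64(146), np.int64(94)), (310, np.int64(184), np.int64(148), np.int64(94)), (311, np.int64(184), np.int64(147), np.int64(94)), (312, np.int64(161), np.int64(128), np.int64(81)), (313, np.int64(121), np.int64(91), np.int64(60)), (314, np.int64(91), np.int64(61), np.int64(39)), (315, np.int64(88), np.int64(56), np.int64(37)), (316, np.int64(86), np.int64(52), np.int64(31)), (317, np.int64(86), np.int64(55), np.int64(36)), (318, np.int64(96), np.int64(67), np.int64(46)), (319, np.int64(130), np.int64(101), np.int64(65)), (320, np.int64(167), np.int64(136), np.int64(88)), (321, np.int64(183), np.int64(151), np.int64(99)), (322, np.int64(179), np.int64(148), np.int64(98)), (323, np.int64(176), np.int64(143), np.int64(94)), (324, np.int64(178), np.int64(147), np.int64(100)), (325, np.int64(174), np.int64(143), np.int64(94)), (326, np.int64(176), np.int64(143), np.int64(96))]
90 [(308, np.int64(178), np.int64(144), np.int64(93)), (309, np.int64(177), np.int64(143), np.int64(91)), (310, np.int64(176), np.int64(1
[... 1431 characters left out ...]
nt64(106)), (320, np.int64(113), np.int64(110), np.int64(107)), (321, np.int64(113), np.int64(109), np.int64(104)), (322, np.int64(115), np.int64(113), np.int64(109)), (323, np.int64(113), np.int64(111), np.int64(105)), (324, np.int64(114), np.int64(112), np.int64(109)), (325, np.int64(111), np.int64(111), np.int64(108)), (326, np.int64(111), np.int64(110), np.int64(108))]
s1 94 mid [563.9 218.8] normal yaw -19.95 ends [583. 272.] [544. 163.]
s3 94 mid [645.1 190.7] normal yaw -19.97 ends [664. 244.] [624. 135.]
(334, 37) [0.686 0.238 0.055]
(334, 142) [0.646 0.119 0.055]
(299, 36) [0.646 0.253 0.055]
(300, 142) [0.603 0.134 0.055]
(233, 35) [0.571 0.281 0.055]
(233, 141) [0.519 0.164 0.055]
```

Emit:
{"method": "drive_tool", "body": {"increments": [{"slide": [12, 50, 0], "yaw": -0.012, "gripper": 255}, {"slide": [24, 100, 0], "yaw": -0.012, "gripper": 255}, {"slide": [24, 101.4, -30], "yaw": -0.012, "gripper": 255}, {"slide": [24, 101.4, -75], "yaw": -0.012, "gripper": 255}, {"slide": [24, 101.4, -115], "yaw": -0.012, "gripper": 255}, {"slide": [24, 101.4, -135], "yaw": -0.012, "gripper": 255}, {"slide": [24, 101.4, -148], "yaw": -0.012, "gripper": 255}, {"slide": [24, 101.4, -158], "yaw": -0.012, "gripper": 255}, {"slide": [24, 101.4, -168], "yaw": -0.012, "gripper": 255}, {"slide": [24, 101.4, -168], "yaw": -0.012, "gripper": 255}]}}

```text
clock: 10.4
position: [0.6435, 0.1872, 0.1292]
ee_rot: [-3.141, 0.0, 1.225]
force: [-0.6, -0.2, -3.0]
grip_width: 0.0058
gripper_force: 35.0
```

Emit:
{"method": "drive_tool", "body": {"increments": [{"slide": [0, -1, -6], "yaw": 0, "gripper": 255}, {"slide": [0, -1, -12], "yaw": 0, "gripper": 255}, {"slide": [0, -1, -18], "yaw": 0, "gripper": 255}, {"slide": [0, -1, -23], "yaw": 0, "gripper": 255}, {"slide": [0, -1, -26], "yaw": 0, "gripper": 255}, {"slide": [0, -1, -28], "yaw": 0, "gripper": 255}, {"slide": [0, -1, -30], "yaw": 0, "gripper": 255}, {"slide": [0, -1, -31], "yaw": 0, "gripper": 255}, {"slide": [0, -1, -31], "yaw": 0, "gripper": 255}, {"slide": [0, -1, -31], "yaw": 0, "gripper": 255}]}}

```text
clock: 11.65
position: [0.6439, 0.1862, 0.0987]
ee_rot: [3.142, -0.0, 1.225]
force: [0.5, -0.4, -2.2]
grip_width: 0.0061
gripper_force: 35.0
```

Emit:
{"method": "drive_tool", "body": {"increments": [{"slide": [0, 0, -1], "yaw": 0, "gripper": 255}, {"slide": [0, 0, -1.5], "yaw": 0, "gripper": 255}, {"slide": [0, 0, -2], "yaw": 0, "gripper": 255}, {"slide": [0, 0, -2.5], "yaw": 0, "gripper": 255}, {"slide": [0, 0, -2.5], "yaw": 0, "gripper": 180}, {"slide": [0, 0, -2.5], "yaw": 0, "gripper": 180}, {"slide": [0, 0, -2.5], "yaw": 0, "gripper": 180}, {"slide": [0, 0, -2.5], "yaw": 0, "gripper": 180}, {"slide": [0, 0, -2.5], "yaw": 0, "gripper": 180}, {"slide": [0, 0, 60], "yaw": 0, "gripper": 180}]}}

```text
clock: 12.9
position: [0.6397, 0.1854, 0.154]
ee_rot: [-3.132, 0.006, 1.225]
force: [0.6, 0.8, 1.5]
grip_width: 0.0262
gripper_force: 0.0
```

Emit:
{"method": "drive_tool", "body": {"increments": [{"slide": [0, 0, 20], "yaw": 0, "gripper": 180}, {"slide": [0, 0, 60], "yaw": 0, "gripper": 180}, {"slide": [-10, -30, 90], "yaw": 0, "gripper": 180}, {"slide": [-25, -70, 100], "yaw": 0, "gripper": 180}, {"slide": [-35, -95, 100], "yaw": 0, "gripper": 180}, {"slide": [-35, -95, 100], "yaw": 0, "gripper": 180}, {"slide": [-35, -95, 100], "yaw": 0, "gripper": 180}, {"slide": [-35, -95, 100], "yaw": 0, "gripper": 180}, {"slide": [-35, -95, 100], "yaw": 0, "gripper": 180}, {"slide": [-35, -95, 100], "yaw": 0, "gripper": 180}]}}

```text
clock: 14.15
position: [0.6089, 0.0917, 0.2584]
ee_rot: [-3.141, 0.0, 1.225]
force: [0.7, 0.2, 0.5]
grip_width: 0.0259
gripper_force: 0.0
```

```bash
python3 - <<'E'
from h import *
a,K,P=snap('wrist','f.png'); tips('wrist',['plate_wide','plate_narrow','plate_hung','plate_wide_mid'],P)
s=ctrl.observe();print(s['position'],s['ee_rot'],P.round(3))
E
```

```text
wrist plate_wide 0.84 [759.   5.   0.]
wrist plate_wide 0.75 [600. 195.  11.]
wrist plate_narrow 0.7 [520. 233.   7.]
wrist plate_hung 0.57 [641. 186.   7.]
wrist plate_hung 0.28 [644. 185.   8.]
wrist plate_wide_mid 0.89 [761.   9.  64.]
wrist plate_wide_mid 0.81 [599. 196.  72.]
wrist plate_wide_mid 0.36 [560. 215.   7.]
[0.60885944 0.09127268 0.25858909] [-3.14144689e+00  6.43536009e-06  1.22480023e+00] [[ 0.941 -0.323 -0.099  0.636]
 [-0.338 -0.901 -0.273  0.166]
 [-0.002  0.29  -0.957  0.42 ]
 [ 0.     0.     0.     1.   ]]
```

View pics/f.png

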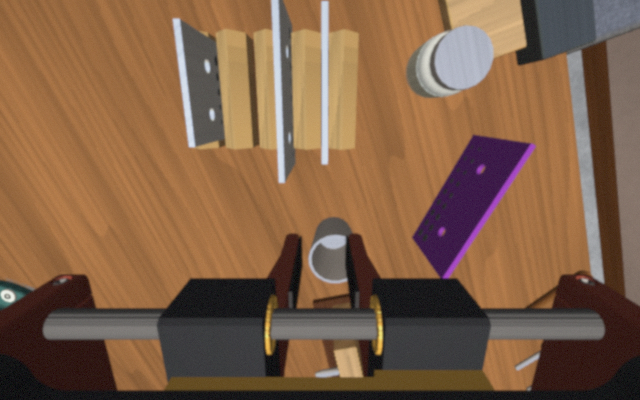

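The hung plate now stands upright in slot 3 (top edge u≈325, v 1–164). The wide plate's top edge runs (275,0)–(282,182), with the narrow plate at (183,85).

```bash
python3 - <<'E'
from h import *
K,P=pose('wrist'); im=cv2.imread('pics/f.png')[:,:,::-1].copy()
g=im.astype(int)
for v in (20,90,150): print(v,[(u,g[v,u].sum()//3) for u in range(268,294)])
def edge(r0,r1,a,b,thr,z):
    L=[];W=[]
    for v in range(r0,r1):
        w=g[v,a:b].sum(1)/3; sat=g[v,a:b].max(1)-g[v,a:b].min(1); k=np.nonzero((w>thr)&(sat<45))[0]
        if len(k): L.append(ray(K,P,a+k.mean(),v,z)[:2]*1000); W.append(len(k))
    L=np.array(L); vx,vy,x0,y0=cv2.fitLine(L.astype(np.float32),cv2.DIST_HUBER,0,.01,.01).ravel()
    if vy<0: vx,vy=-vx,-vy
    print('n',len(L),'w',np.median(W),'on line',x0.round(1),y0.round(1),'nyaw',np.degrees(np.arctan2(-vx,vy)).round(2),L[0].round(),L[-1].round())
edge(0,190,264,296,190,.128); edge(0,175,316,334,190,.128)
for uv in [(282,182),(324.5,164),(325,2)]: print(uv,ray(K,P,*uv,.128).round(4))
E
```

```text
20 [(268, np.int64(100)), (269, np.int64(102)), (270, np.int64(110)), (271, np.int64(140)), (272, np.int64(183)), (273, np.int64(206)), (274, np.int64(213)), (275, np.int64(213)), (276, np.int64(212)), (277, np.int64(211)), (278, np.int64(189)), (279, np.int64(146)), (280, np.int64(99)), (281, np.int64(85)), (282, np.int64(83)), (283, np.int64(83)), (284, np.int64(83)), (285, np.int64(82)), (286, np.int64(83)), (287, np.int64(83)), (288, np.int64(87)), (289, np.int64(93)), (290, np.int64(98)), (291, np.int64(107)), (292, np.int64(110)), (293, np.int64(113))]
90 [(268, np.int64(148)), (269, np.int64(145)), (270, np.int64(144)), (271, np.int64(145)), (272, np.int64(146)), (273, np.int64(151)), (274, np.int64(174)), (275, np.int64(205)), (276, np.int64(218)), (277, np.int64(221)), (278, np.int64(221)), (279, np.int64(219)), (280, np.int64(205)), (281, np.int64(171)), (282, np.int64(122)), (283, np.int64(91)), (284, np.int64(86)), (285, np.int64(85)), (286, np.int64(85)), (287, np.int64(82)), (288, np.int64(87)), (289, np.int64(83)), (290, np.int64(87)), (291, np.int64(97)), (292, np.int64(120)), (293, np.int64(145))]
150 [(268, np.int64(126)), (269, np.int64(127)), (270, np.int64(126)), (271, np.int64(127)), (272, np.int64(130)), (273, np.int64(127)), (274, np.int64(129)), (275, np.int64(129)), (276, np.int64(148)), (277, np.int64(184)), (278, np.int64(214)), (279, np.int64(221)), (280, np.int64(221)), (281, np.int64(221)), (282, np.int64(207)), (283, np.int64(174)), (284, np.int64(125)), (285, np.int64(93)), (286, np.int64(86)), (287, np.int64(88)), (288, np.int64(86)), (289, np.int64(80)), (290, np.int64(84)), (291, np.int64(80)), (292, np.int64(83)), (293, np.int64(85))]
n 183 w 6.0 on line 601.5 195.2 nyaw -20.02 [627. 266.] [573. 116.]
n 163 w 6.0 on line 645.3 189.3 nyaw -19.72 [667. 251.] [620. 120.]
(282, 182) [0.5735 0.116  0.128 ]
(324.5, 164) [0.62   0.1187 0.128 ]
(325, 2) [0.6674 0.2497 0.128 ]
```

Emit:
{"method": "drive_tool", "body": {"increments": [{"slide": [-3, 50, 0], "yaw": -0.003, "gripper": 180}, {"slide": [-6.3, 100, 0], "yaw": -0.003, "gripper": 180}, {"slide": [-6.3, 104.6, -30], "yaw": -0.003, "gripper": 180}, {"slide": [-6.3, 104.6, -75], "yaw": -0.003, "gripper": 180}, {"slide": [-6.3, 104.6, -115], "yaw": -0.003, "gripper": 180}, {"slide": [-6.3, 104.6, -145], "yaw": -0.003, "gripper": 180}, {"slide": [-6.3, 104.6, -160.5], "yaw": -0.003, "gripper": 180}, {"slide": [-6.3, 104.6, -160.5], "yaw": -0.003, "gripper": 180}, {"slide": [-6.3, 104.6, -160.5], "yaw": -0.003, "gripper": 255}, {"slide": [-6.3, 104.6, -160.5], "yaw": -0.003, "gripper": 255}]}}

```text
clock: 15.65
position: [0.6036, 0.196, 0.0996]
ee_rot: [3.14, -0.001, 1.222]
force: [-1.1, 0.4, -0.2]
grip_width: 0.009
gripper_force: 0.8
```

Emit:
{"method": "drive_tool", "body": {"increments": [{"slide": [0, 0, 0], "yaw": 0, "gripper": 255}, {"slide": [0, 0, 0], "yaw": 0, "gripper": 255}, {"slide": [0, 0, 0], "yaw": 0, "gripper": 255}, {"slide": [0, 0, 0], "yaw": 0, "gripper": 255}, {"slide": [0, 0, 0], "yaw": 0, "gripper": 255}, {"slide": [0, 0, 5], "yaw": 0, "gripper": 255}, {"slide": [0, 0, 12], "yaw": 0, "gripper": 255}, {"slide": [0, 0, 22], "yaw": 0, "gripper": 255}, {"slide": [0, 0, 34], "yaw": 0, "gripper": 255}, {"slide": [0, 0, 46], "yaw": 0, "gripper": 255}], "force": 40}}

```text
clock: 16.9
position: [0.6027, 0.1959, 0.1452]
ee_rot: [3.141, -0.0, 1.222]
force: [-0.6, -0.9, -3.6]
grip_width: 0.0055
gripper_force: 40.0
```

Emit:
{"method": "drive_tool", "body": {"increments": [{"slide": [0, 0, 50], "yaw": 0, "gripper": 255}, {"slide": [0, 0, 100], "yaw": 0, "gripper": 255}, {"slide": [0, -5, 135], "yaw": 0, "gripper": 255}, {"slide": [-15, -50, 145], "yaw": 0.03, "gripper": 255}, {"slide": [-30, -100, 145], "yaw": 0.06, "gripper": 255}, {"slide": [-45, -150, 145], "yaw": 0.09, "gripper": 255}, {"slide": [-62, -200, 145], "yaw": 0.12, "gripper": 255}, {"slide": [-77, -250, 145], "yaw": 0.16, "gripper": 255}, {"slide": [-92, -300, 145], "yaw": 0.2, "gripper": 255}, {"slide": [-105, -340, 145], "yaw": 0.22, "gripper": 255}]}}

```text
clock: 18.15
position: [0.4967, -0.146, 0.29]
ee_rot: [3.141, 0.001, 1.442]
force: [0.2, 0.7, -2.6]
grip_width: 0.0055
gripper_force: 40.0
```

Emit:
{"method": "drive_tool", "body": {"increments": [{"slide": [-8, -25, 0], "yaw": 0, "gripper": 255}, {"slide": [-18, -50, 0], "yaw": 0, "gripper": 255}, {"slide": [-18, -56, -20], "yaw": 0, "gripper": 255}, {"slide": [-18, -56, -60], "yaw": 0, "gripper": 255}, {"slide": [-18, -56, -100], "yaw": 0, "gripper": 255}, {"slide": [-18, -56, -130], "yaw": 0, "gripper": 255}, {"slide": [-18, -56, -140], "yaw": 0, "gripper": 255}, {"slide": [-18, -56, -140], "yaw": 0, "gripper": 255}, {"slide": [-18, -56, -140], "yaw": 0, "gripper": 255}, {"slide": [-18, -56, -140], "yaw": 0, "gripper": 255}]}}

```text
clock: 19.4
position: [0.4804, -0.2006, 0.1504]
ee_rot: [3.14, 0.001, 1.442]
force: [-0.1, 0.1, -2.7]
grip_width: 0.006
gripper_force: 40.0
```

```bash
python3 - <<'E'
from h import *
a,K,P=snap('wrist','g.png'); tips('wrist',['plate_wide_mid','plate_wide','pegs_mid','pegboard'],P)
s=ctrl.observe();print(s['position'],s['ee_rot'],s['force'])
a,K,P=snap('scene','s2.png');tips('scene',['plate_wide_mid','pegs_mid'],P)
a,K,P=snap('top','t2.png');tips('top',['plate_wide_mid','pegs_mid'],P)
E
```

```text
wrist plate_wide 0.85 [ 478. -201.   63.]
wrist pegboard 0.93 [ 535. -206.   -4.]
[ 0.47966561 -0.20022108  0.14943515] [3.14123083e+00 1.92890549e-04 1.44182326e+00] [ 0.26260422 -0.08744615 -2.50485151]
scene plate_wide_mid 0.68 [ 485. -200.  126.]
scene plate_wide_mid 0.65 [764.   5.  63.]
scene pegs_mid 0.77 [ 536. -208.   93.]
top plate_wide_mid 0.72 [766.   3.  64.]
top plate_wide_mid 0.69 [527. 227.   7.]
top plate_wide_mid 0.65 [ 480. -200.  120.]
top pegs_mid 0.76 [ 537. -206.   97.]
```

View pics/g.png

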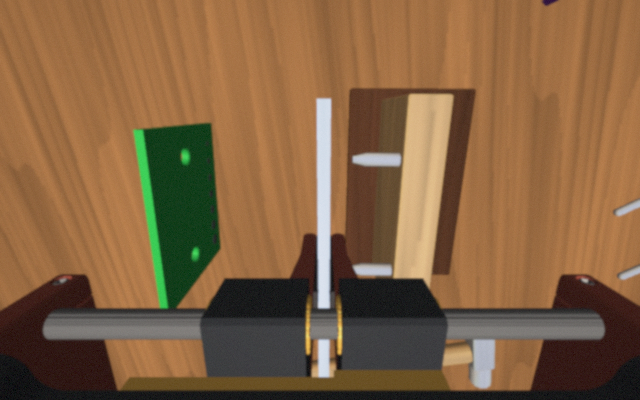

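The view shows the held plate's top edge ending at (323,98), the pegs at (353–401,159) and (352–391,269), and the board at (425,190).

```bash
python3 - <<'E'
from h import *
K,P=pose('wrist'); im=cv2.imread('pics/g.png')[:,:,::-1].copy(); g=im.astype(int)
for n,(u0,u1,v0,v1) in dict(p1=(366,394,148,170),p2=(366,386,258,280)).items():
    L=[]
    for u in range(u0,u1):
        c=g[v0:v1,u]; k=np.nonzero((c.max(1)-c.min(1)<28)&(c.sum(1)>330))[0]
        if len(k)>3: L.append((u,v0+k.mean(),len(k)))
    L=np.array(L); print(n,len(L),L[0],L[-1])
    for q in (L[:5].mean(0),L[-5:].mean(0)): print('  ',(ray(K,P,q[0],q[1],.095)*1000).round(1))
tip=[ray(K,P,353,159.5,.095),ray(K,P,352,269.5,.095)]; print('tips',np.round(tip,4))
col=g[90:110,323].sum(1); print(col)
k=[np.nonzero(g[v,305:345].sum(1)>560)[0].mean()+305 for v in (110,160,210)]; print('edge u',k)
ztop=ctrl.observe()['position'][2]+.030
print('plate end',(ray(K,P,323.5,98.3,ztop)*1000).round(1))
for u,v in zip(k,(110,160,210)): print((ray(K,P,u,v,ztop)*1000).round(1))
# board top front edge
for uv in [(409,95),(393,278)]: print('board',(ray(K,P,*uv,.107)*1000).round(1))
E
```

```text
p1 28 [366. 159.  13.] [393.  159.5  14. ]
   [ 517.7 -158.4   95. ]
   [ 534.3 -160.9   95. ]
p2 20 [366. 269.  11.] [385.  269.5  12. ]
   [ 510.1 -248.1   95. ]
   [ 522.2 -249.9   95. ]
tips [[ 0.5069 -0.1574  0.095 ]
 [ 0.4972 -0.2467  0.095 ]]
[350 351 351 343 349 349 355 409 524 617 649 660 657 658 660 660 654 657
 662 661]
edge u [np.float64(323.5), np.float64(323.0), np.float64(323.0)]
plate end [ 490.6 -116.2  179.1]
[ 490.  -120.9  179.1]
[ 487.1 -141.9  179.1]
[ 484.1 -165.2  179.1]
board [ 546.  -118.4  107. ]
board [ 527.6 -251.2  107. ]
```

Emit:
{"method": "drive_tool", "body": {"increments": [{"slide": [0.2, 1.5, -10], "yaw": -0.002, "gripper": 255}, {"slide": [0.2, 1.5, -20], "yaw": -0.002, "gripper": 255}, {"slide": [0.2, 1.5, -28], "yaw": -0.002, "gripper": 255}, {"slide": [0.2, 1.5, -29.5], "yaw": -0.002, "gripper": 255}, {"slide": [0.2, 1.5, -29.5], "yaw": -0.002, "gripper": 255}, {"slide": [10, 0.2, -29.5], "yaw": -0.002, "gripper": 255}, {"slide": [17, -0.7, -29.5], "yaw": -0.002, "gripper": 255}, {"slide": [21, -1.2, -29.5], "yaw": -0.002, "gripper": 255}, {"slide": [25, -1.7, -29.5], "yaw": -0.002, "gripper": 255}, {"slide": [25, -1.7, -29.5], "yaw": -0.002, "gripper": 255}]}}

```text
clock: 21.2
position: [0.5048, -0.2019, 0.1196]
ee_rot: [3.142, 0.0, 1.44]
force: [0.1, -0.0, -2.4]
grip_width: 0.0058
gripper_force: 40.0
```

Emit:
{"method": "drive_tool", "body": {"increments": [{"slide": [2, -0.3, 0], "yaw": 0, "gripper": 255}, {"slide": [4, -0.5, 0], "yaw": 0, "gripper": 255}, {"slide": [6, -0.8, 0], "yaw": 0, "gripper": 255}, {"slide": [8, -1.1, 0], "yaw": 0, "gripper": 255}, {"slide": [10, -1.3, 0], "yaw": 0, "gripper": 255}, {"slide": [10, -1.3, 0], "yaw": 0, "gripper": 255}, {"slide": [10, -1.3, 0], "yaw": 0, "gripper": 255}, {"slide": [10, -1.3, 0], "yaw": 0, "gripper": 255}, {"slide": [10, -1.3, 0], "yaw": 0, "gripper": 255}, {"slide": [10, -1.3, 0], "yaw": 0, "gripper": 255}]}}

```text
clock: 22.45
position: [0.5145, -0.2031, 0.1196]
ee_rot: [-3.141, -0.0, 1.44]
force: [-0.1, -0.3, -2.1]
grip_width: 0.0061
gripper_force: 40.0
```

```bash
python3 - <<'E'
from h import *
a,K,P=snap('wrist','k.png'); tips('wrist',['plate_wide','pegs_mid','pegboard'],P)
s=ctrl.observe();print(s['position'],s['ee_rot'],s['force'],s['ft_torque'])
E
```

```text
wrist plate_wide 0.71 [ 507. -201.   30.]
wrist pegs_mid 0.6 [ 531. -209.   95.]
wrist pegboard 0.93 [ 531. -206.   -1.]
[ 0.51450074 -0.20314581  0.11961249] [-3.14141940e+00 -3.94516082e-05  1.43978504e+00] [ 0.8207415   0.25836247 -2.08304607] [-0.11093037  0.06936906 -0.05400832]
```

View pics/k.png

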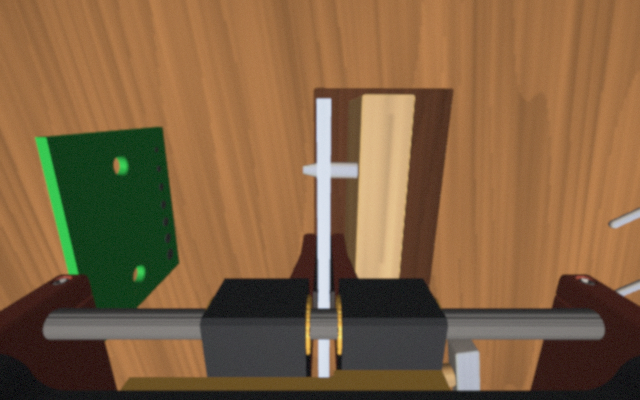

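The peg tip shows at (305,170) on the near side of the plate, so it has passed through the hole with no contact force. Pushing back.

Emit:
{"method": "drive_tool", "body": {"increments": [{"slide": [3, -0.4, 0], "yaw": 0, "gripper": 255}, {"slide": [6, -0.8, 0], "yaw": 0, "gripper": 255}, {"slide": [9, -1.2, 0], "yaw": 0, "gripper": 255}, {"slide": [12, -1.6, 0], "yaw": 0, "gripper": 255}, {"slide": [14, -1.8, 0], "yaw": 0, "gripper": 255}, {"slide": [15, -2, 0], "yaw": 0, "gripper": 255}, {"slide": [15.5, -2, 0], "yaw": 0, "gripper": 255}, {"slide": [15.5, -2, 0], "yaw": 0, "gripper": 255}, {"slide": [15.5, -2, 0], "yaw": 0, "gripper": 255}, {"slide": [15.5, -2, 0], "yaw": 0, "gripper": 255}]}}

```text
clock: 23.9
position: [0.53, -0.2052, 0.1196]
ee_rot: [-3.142, 0.0, 1.44]
force: [-0.5, 0.1, -2.2]
grip_width: 0.006
gripper_force: 40.0
```

Emit:
{"method": "drive_tool", "body": {"increments": [{"slide": [0.5, -0.1, 0], "yaw": 0, "gripper": 255}, {"slide": [1, -0.1, 0], "yaw": 0, "gripper": 255}, {"slide": [1.4, -0.2, 0], "yaw": 0, "gripper": 255}, {"slide": [1.7, -0.2, 0], "yaw": 0, "gripper": 255}, {"slide": [2, -0.3, 0], "yaw": 0, "gripper": 255}, {"slide": [2, -0.3, 0], "yaw": 0, "gripper": 255}, {"slide": [2, -0.3, 0], "yaw": 0, "gripper": 255}, {"slide": [2, -0.3, 0], "yaw": 0, "gripper": 255}, {"slide": [2, -0.3, 0], "yaw": 0, "gripper": 255}, {"slide": [2, -0.3, 0], "yaw": 0, "gripper": 255}]}}

```text
clock: 25.15
position: [0.5319, -0.2054, 0.1196]
ee_rot: [-3.141, -0.0, 1.44]
force: [-0.5, 0.2, -0.8]
grip_width: 0.0058
gripper_force: 40.0
```

Emit:
{"method": "drive_tool", "body": {"increments": [{"slide": [0.4, 0, 0], "yaw": 0, "gripper": 255}, {"slide": [0.8, -0.1, 0], "yaw": 0, "gripper": 255}, {"slide": [1.2, -0.1, 0], "yaw": 0, "gripper": 255}, {"slide": [1.6, -0.2, 0], "yaw": 0, "gripper": 255}, {"slide": [1.6, -0.2, 0], "yaw": 0, "gripper": 255}, {"slide": [1.6, -0.2, 0], "yaw": 0, "gripper": 255}, {"slide": [1.6, -0.2, 0], "yaw": 0, "gripper": 255}, {"slide": [1.6, -0.2, 0], "yaw": 0, "gripper": 255}, {"slide": [1.6, -0.2, 0], "yaw": 0, "gripper": 255}, {"slide": [1.6, -0.2, 0], "yaw": 0, "gripper": 255}]}}

```text
clock: 26.4
position: [0.5322, -0.2054, 0.1195]
ee_rot: [-3.139, -0.0, 1.44]
force: [-6.4, -1.2, 2.3]
grip_width: 0.0059
gripper_force: 40.0
```

Emit:
{"method": "drive_tool", "body": {"increments": [{"slide": [0, 0, -0.7], "yaw": 0, "gripper": 255}, {"slide": [0, 0, -1.4], "yaw": 0, "gripper": 255}, {"slide": [0, 0, -2], "yaw": 0, "gripper": 255}, {"slide": [0, 0, -2], "yaw": 0, "gripper": 255}, {"slide": [0, 0, -2], "yaw": 0, "gripper": 150}, {"slide": [0, 0, -2], "yaw": 0, "gripper": 150}, {"slide": [0, 0, -2], "yaw": 0, "gripper": 150}, {"slide": [0, 0, -2], "yaw": 0, "gripper": 150}, {"slide": [0, 0, -2], "yaw": 0, "gripper": 150}, {"slide": [0, 0, -2], "yaw": 0, "gripper": 150}]}}

```text
clock: 27.65
position: [0.5337, -0.2057, 0.1175]
ee_rot: [-3.141, -0.0, 1.44]
force: [-0.6, -0.0, -1.0]
grip_width: 0.0364
gripper_force: 0.0
```

Emit:
{"method": "drive_tool", "body": {"increments": [{"slide": [0, 0, 20], "yaw": 0, "gripper": 150}, {"slide": [0, 0, 50], "yaw": 0, "gripper": 150}, {"slide": [0, 0, 100], "yaw": 0, "gripper": 150}, {"slide": [0, 0, 150], "yaw": 0, "gripper": 150}, {"slide": [0, 0, 165], "yaw": 0, "gripper": 150}, {"slide": [0, 0, 165], "yaw": 0, "gripper": 150}, {"slide": [0, 0, 165], "yaw": 0, "gripper": 150}, {"slide": [0, 0, 165], "yaw": 0, "gripper": 150}, {"slide": [0, 0, 165], "yaw": 0, "gripper": 150}, {"slide": [0, 0, 165], "yaw": 0, "gripper": 150}]}}

```text
clock: 28.9
position: [0.5335, -0.2056, 0.2821]
ee_rot: [-3.141, -0.0, 1.44]
force: [0.0, -0.2, -0.4]
grip_width: 0.0364
gripper_force: 0.0
```

```bash
python3 - <<'E'
from h import *
a,K,P=snap('wrist'); tips('wrist',['plate_wide','pegs_mid','pegboard'],P); topedge(a,K,P,(300,60,360,290),.148)
b,_,_=snap('top'); c=cv2.resize(b[150:250,205:440],(640,272),interpolation=2)
cv2.imwrite('pics/m.png',np.vstack([a[:330],c])[:,:,::-1])
E
```

```text
wrist pegs_mid 0.72 [ 533. -212.   94.]
wrist pegboard 0.95 [ 532. -207.   -2.]
centre [ 522.3 -204.6] size [171.7  26.9] corners [[497.0, -288.0], [524.0, -292.0], [547.0, -121.0], [521.0, -118.0]] angle 82.17728424072266 [   0   45   27  163 1562]
mean [ 530.1 -197.5] normal yaw deg -7.21
```

View pics/m.png

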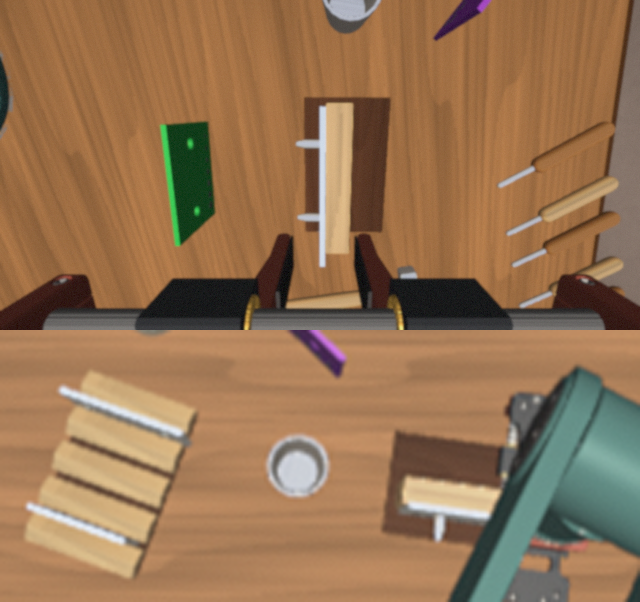

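The wide plate hangs on both pegs (tips at (300,143) and (300,217)), with its top edge at u≈322 flush against the board. The 140 mm plate stands in slot 3 and the narrow plate is untouched.

```bash
python3 -c "
from plant import ctrl; print(ctrl.close_job())"
```

```text
the job is handed in; nothing more can be done
None
```

The job is handed in at about 29 s of the 72 s allowed: the 140 mm plate stands in free slot 3, the widest plate hangs on both pegs against the board, and the narrow plate and all bystanders were left alone; no verdict came back.

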